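# Stack the loaded parts tray on the press-bed tray

## Robot

A 6-joint arm with a two-finger parallel gripper is mounted at the origin on the work surface. World frame = base frame: x ahead of the robot, y to its left, z up, the work surface at z = 0. Lengths are in m, angles in rad, forces in N, time in s.
With the tool pointing down it reaches from about 0.35 to 0.775 m from the base axis. Payload 7.3 kg.
Tool frame: the origin (TCP) lies midway between the tips of the shut fingers; the grasp point (between the pads) lies env.grip_depth behind it (env.grip_depth is the distance from the TCP to the grasp point, in m); x points along the fingers, z is the direction in which the jaws open and shut, and the axes are right-handed (so a half turn about x gives the same grasp; the last joint's range is limited). The gripper opens to 92 mm and grips with 3 to 60 N. Pads are 19 mm wide; open, the fingers measure 130 mm over their backs; the gripper's body (75 mm by 190 mm) begins 47 mm behind the grasp point.
Start: joints at [-1.461, 0.342, 1.524, -0, 1.275, -0.146], TCP at [0.133, -0.508, 0.192] pointing down, gripper open.
Joint ranges: [-2.53, 2.53], [-0.77, 2.02], [0.04, 2.7], [-1, 4.14], [0.28, 2.66], [-3.11, 3.11]. Speed limits (rad/s): [2.57, 2.57, 3.14, 3.14, 3.14, 3.14].

## Interface

Orientations are given as a unit quaternion [w, x, y, z].
In Python, from rig import status, vision, job, env gives the robot as it stands.
- The arm moves only by the shell command python3 -m pendant 'ROWS' [OPENING] [FORCE]. ROWS is JSON, a list of rows, each an object of numbers: "dx", "dy", "dz": the shift along the tool's x, y, z in m; "yaw": the turn about the tool's x in rad. In form: [{"dx": .., "dy": .., "dz": .., "yaw": ..}, ...]. A call has 1 to 8 rows; each row shifts and turns the commanded pose from where the row before left it, along the tool's axes as they then stand; what a row does not reach is not made up. A row lasts 1/10 s, in which the tool goes at most 50 mm and 8.59 degrees, less where a joint would pass 70% of its speed; a pose out of reach is approached as far as the arm can. A call with a gripper value outside its range is refused whole. OPENING is the finger opening in m, from 0 to 0.0918, set as the call begins (- or left out, the last holds). The fingers move at their own pace and stop on an object; FORCE is the grip in N (left out, the last holds). Time passes only in rows, so rows that do not move let the fingers close. It gives the time, the measured TCP pose, the force and the opening at its end, in the units of the state.
- status.sense(): the state, without advancing time (a new reading comes with each control period).
- vision.grab_frame(name): name is "side" or "top"; returns the picture (400x640x3 uint8, red, green, blue); there is no depth.
- vision.camera_info(name): a dict with "mtx" (3x3 intrinsics, pixels), "dist" ([k1, k2, p1, p2, k3] as OpenCV has them; the pictures are not rectified), "position" and "attitude" of the camera in the world. Camera axes: x right, y up, looking along -z (the intrinsics and any distortion apply to the point x, -y, -z); pixel columns grow to the right and rows downward; lengths in m; the calibration is good to about 2 mm. A picture is of the moment at which its call begins. camera_info takes no time and is no camera call.
- job.close_job(): hands the job in, once; it reports no verdict.
The state is a dict: "clock": time; "joint_positions": joint angles; "qd": joint speeds; "tau": joint torques, N m; "eef_pos": TCP position; "tcp_rot": TCP orientation; "ft_force": force on the tool from outside, world axes, zero at the start; "moment": the same for the moment, N m; "width": finger opening in m.
Only numpy, scipy, OpenCV 4.12 (cv2) and the standard library are available. Lean on these libraries where they do the work, as an engineer would, in place of code of your own. Each camera call takes 0.05 s, during which the arm holds its last target.

## Task

Pick up the orange tray of freshly moulded discs by its handle bar and stack it, either way round, on the grey tray that is clamped in the press bed, feeling for the sockets until all four pins have dropped in and it sits fully home and level. Keep both discs in the tray, do not let the tray drop from above or ram it down on the grey tray, and leave the jar, the screwdriver and the timer where they are.

Things in the scene. Friction and masses are not known exactly. Their poses are not given: they have to be found in the camera images.
- tray_grip (a point): centre of the handle bar of the loose orange tray; axes are the tray's, z up. Tray 160 mm long (x), 150 mm wide (y), 0.3 to 0.55 kg with its discs. The bar runs along x at the middle: 12 mm wide (y), 16 mm high, 108 mm free length, open below. Above the pin tips: floor top 18 mm, side wall top 30 mm, bar 44 to 60 mm (this point 52 mm)
- tray_pin (a point): tip of one of the orange tray's four steel pins, on the bench at the start. Pins are 12 mm in diameter and stick out 14 mm below the tray at x = +-67, y = +-46 mm from its middle; their lowest 6 mm taper to 7 mm diameter. The tray is the same when turned by half a turn
- tray_block (a point): top centre of the orange tray's end block at its +x end, 64 mm above the pin tips. Two such solid blocks, at x = +-67 mm, 26 mm long (x), 150 mm wide (y), 50 mm high, carry the bar and the pins
- bed: the fixed press bed, dark steel plate 200 x 210 mm with two aluminium rails along its y; origin at the centre of its underside on the bench, z up. Between the rails sits the grey tray, like the orange one but without pins or discs, x parallel to the bed's x and centred in x. It was clamped up to 22 mm off the bed's middle along the bed's y, either way; only about 90 N shifts it
- bed_level (a point): point over the bed's middle at the height of the grey tray's end block tops, 64 mm above the bench. Four sockets open in these tops at x = +-67, y = +-46 mm from the grey tray's own middle, 14.5 mm in diameter, 18 mm deep. The grey tray's place along y is NOT reported: find it by touch (or eye); pin tips can rest and slide on the flat tops
- bed_seat (a point): point over the bed's middle, 102 mm above the bench: the height of the orange tray's bar centre when fully home, its end blocks resting on the grey tray's and the pins 14 mm deep. With the pins only standing on the block tops the bar centre is at 116 mm
- disc_a_center (a point): middle of the violet moulded disc, 44 mm in diameter, 10 mm high, lying loose on the floor of the orange tray on one side of the handle bar
- disc_b_center (a point): middle of the pale lilac moulded disc, 44 mm in diameter, 10 mm high, loose on the tray floor on the other side of the handle bar
- jar_center (a point): middle of a closed violet jar with a white cap, 72 mm in diameter, 95 mm high: bystander
- screwdriver: black-handled screwdriver, 180 mm long, lying on the bench: bystander
- timer_center (a point): middle of a white bench timer, 50 x 75 x 22 mm: bystander
Things that resemble listed ones, but are neither listed nor needed, are in the scene too. Of the things that look like the part that bears disc_b_center, the largest one is meant.

How it is judged:
On the way:
1. the orange tray is lifted (its handle bar at least 122 mm above the bench) with both discs in it (height (world z) of tray_grip above 0.122 m and x of disc_a_center in the frame of tray_grip between -0.056 and 0.056 m and y of disc_a_center in the frame of tray_grip between -0.072 and 0.072 m and z of disc_a_center in the frame of tray_grip between -0.035 and -0.022 m and x of disc_b_center in the frame of tray_grip between -0.056 and 0.056 m and y of disc_b_center in the frame of tray_grip between -0.072 and 0.072 m and z of disc_b_center in the frame of tray_grip between -0.035 and -0.022 m), for 0.1 s.
At the end, for the whole second after the job is handed in: The orange tray rests level (within 0.03 rad) on the grey tray with its pins in the sockets: handle bar centre 98 to 104.5 mm above the bench (fully home 102), within 6 mm of the bed's middle in x and 25 mm in y, aligned within 0.06 rad either way round, at rest, both discs lying on its floor (z of tray_grip in the frame of bed between 0.098 and 0.1045 m and x of tray_grip in the frame of bed between -0.006 and 0.006 m and y of tray_grip in the frame of bed between -0.025 and 0.025 m and angle between tray_grip's own z axis and vertical below 0.03 rad and angle between the x axis of tray_grip and the x axis of bed, either way round below 0.06 rad and linear speed of tray below 0.02 m/s and x of disc_a_center in the frame of tray_grip between -0.056 and 0.056 m and y of disc_a_center in the frame of tray_grip between -0.072 and 0.072 m and z of disc_a_center in the frame of tray_grip between -0.035 and -0.022 m and x of disc_b_center in the frame of tray_grip between -0.056 and 0.056 m and y of disc_b_center in the frame of tray_grip between -0.072 and 0.072 m and z of disc_b_center in the frame of tray_grip between -0.035 and -0.022 m); the robot touches nothing.
It fails at once if the tray is let go while more than 18 mm above its seat (height (world z) of tray_grip above 0.12 m and contact force between the fingers and tray below 0.05 N).
It fails at once if the tray is pressed or knocked against the bed or grey tray with more than 60 N (contact force between tray and bed above 60 N).
It fails at once if the jar, screwdriver or timer is moved more than 15 mm (distance of any of jar_center, screwdriver, timer_center from where it was at the start of the episode above 0.015 m).
It also fails if it takes over 54 s, if anything falls off the work surface, if the arm or the gripper's body presses on something with over 40 N, if the wrist force passes 120 N, or if a joint passes its speed limit or range.

## Working session

There is one attempt and no reset: what is moved stays moved. The work goes in short steps, Python scripts to look and compute and a shell command to move; the robot and the scene stay as the last step left them, time stands still between calls to the robot, and variables do not carry over. Pictures are saved under pics/ and viewed, and the job is handed in when it is done.

```bash
ls; mkdir -p pics; python3 - <<'E'
from rig import status, vision, job, env
import cv2
print(status.sense()); print(env.grip_depth)
for n in("side","top"):
    print(n,vision.camera_info(n))
    cv2.imwrite(f"pics/{n}0.png",vision.grab_frame(n)[:,:,::-1])
E
```

```text
pics
{'clock': 0.0, 'joint_positions': array([-1.46100626e+00,  3.42687019e-01,  1.52507027e+00,  1.62327090e-06,
        1.27541944e+00, -1.45984218e-01]), 'qd': array([ 0.00042779, -0.00035161,  0.00066674, -0.00165964,  0.0001639 ,
        0.0010101 ]), 'tau': array([-7.76026391e-04, -4.31246281e+01, -2.44222373e+01,  7.17707165e-02,
        5.58627828e-02, -9.20887464e-05]), 'eef_pos': array([ 0.13279761, -0.50741705,  0.19144497]), 'tcp_rot': array([ 0.55929753,  0.43255088,  0.56007432, -0.43174387]), 'ft_force': array([0.40668358, 0.8501141 , 0.37976046]), 'moment': array([ 0.02331038, -0.00941477,  0.00841734]), 'width': 0.0921437955576253}
0.0188
side {'mtx': array([[486.74923579,   0.        , 318.30719997],
       [  0.        , 486.74923579, 189.94796387],
       [  0.        ,   0.        ,   1.        ]]), 'dist': array([0.03121694, 0.        , 0.        , 0.        , 0.        ]), 'position': array([ 0.47386854, -0.78113654,  1.01005281]), 'attitude': array([ 0.93641917,  0.34947081, -0.01897596, -0.0250839 ])}
top {'mtx': array([[367.94757467,   0.        , 323.49259386],
       [  0.        , 367.94757467, 199.23743029],
       [  0.        ,   0.        ,   1.        ]]), 'dist': array([0.00266998, 0.        , 0.        , 0.        , 0.        ]), 'position': array([0.43659269, 0.0183396 , 0.87791588]), 'attitude': array([-0.70152586, -0.05383701,  0.04795126,  0.70898781])}
```

View pics/side0.png

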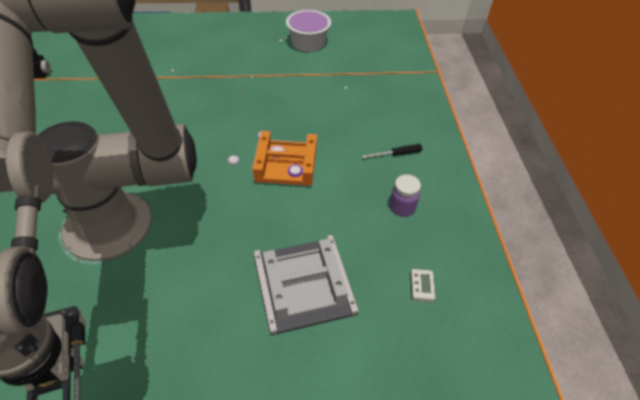

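View pics/top0.png

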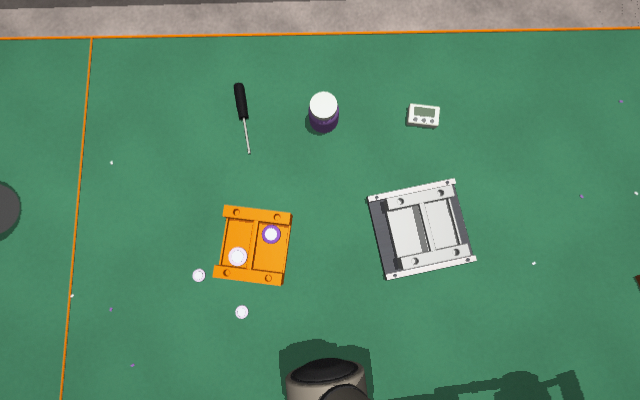

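Top view: orange tray near (252,245), bed/grey tray near (421,230). The jar is at (323,110), the screwdriver at (242,115) and the timer at (424,115). Two decoy discs lie outside the tray at (198,275) and (241,312). Next I zoom in.

```bash
python3 - <<'E'
import cv2,numpy as np
a=cv2.imread("pics/top0.png")
L=cv2.resize(a[195:295,200:300],None,fx=4,fy=4,interpolation=cv2.INTER_CUBIC)
R=cv2.resize(a[175:285,365:480],None,fx=4,fy=4,interpolation=cv2.INTER_CUBIC)[:400]
R=cv2.resize(a[180:280,365:480],None,fx=4,fy=4,interpolation=cv2.INTER_CUBIC)
M=np.hstack([L[:,:400],R[:,:400]]);print(M.shape)
cv2.imwrite("pics/z0.png",M)
hs=cv2.cvtColor(a,cv2.COLOR_BGR2HSV)
E
```

```text
(400, 800, 3)
```

View pics/z0.png

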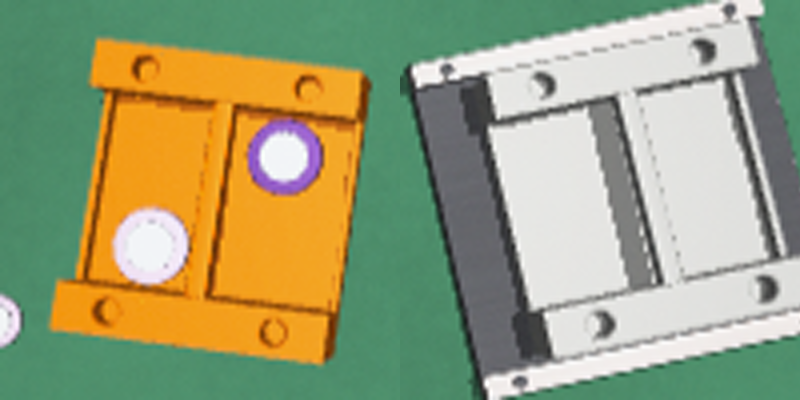

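Top crop: socket/boss marks on the orange tray at full-image px (236.5,212), (277,217), (227,273), (268,278). Grey tray sockets at (400,201.5), (440.5,193), (415,261), (456,252.5). Both discs are in the orange tray. I'll cast rays onto z=0.064 and fit the 134x92 rectangle.

```bash
cat > h.py <<'E'
import numpy as np,cv2
from scipy.spatial.transform import Rotation as R
from rig import status, vision, job, env
def ray(name,uv,z):
    c=vision.camera_info(name)
    n=cv2.undistortPoints(np.array(uv,float).reshape(-1,1,2),c['mtx'],c['dist']).reshape(-1,2)
    q=c['attitude'];M=R.from_quat([q[1],q[2],q[3],q[0]]).as_matrix()
    d=np.c_[n[:,0],-n[:,1],-np.ones(len(n))]@M.T
    p=c['position'];return p+d*((z-p[2])/d[:,2])[:,None]
def fit(P,model):
    # rigid 2d
    a=model-model.mean(0);b=P-P.mean(0)
    th=np.arctan2((a[:,0]*b[:,1]-a[:,1]*b[:,0]).sum(),(a*b).sum())
    c,s=np.cos(th),np.sin(th);Q=a@np.array([[c,s],[-s,c]])
    return P.mean(0),th,b-Q
def tool():
    s=status.sense();q=s['tcp_rot'];M=R.from_quat([q[1],q[2],q[3],q[0]]).as_matrix()
    return s,M
E
python3 - <<'E'
from h import *
m=np.array([[.067,.046],[.067,-.046],[-.067,.046],[-.067,-.046]])
for n,p in(("orange",[(236.5,212),(277.3,217),(226.8,272.8),(268.3,278)]),("grey",[(400.3,201.5),(440.5,192.8),(415,261),(456,252.5)])):
    P=ray("top",p,.064)[:,:2];c,th,r=fit(P,m);print(n,c,th,(r*1000).round(1).tolist())
s,M=tool();print(M.round(3))
E
```

```text
orange [0.45568743 0.18223684] -0.13487667836863182 [[-0.1, -0.1], [0.1, -0.1], [-0.2, -0.2], [0.2, 0.4]]
grey [ 0.49117362 -0.20504928] 0.19836619717973886 [[-0.1, 0.2], [0.4, -0.0], [0.2, -0.1], [-0.5, 0.0]]
[[-0.     0.967  0.253]
 [ 0.001  0.253 -0.967]
 [-1.     0.    -0.001]]
```

```bash
python3 - <<'E'
import cv2,numpy as np
a=cv2.imread("pics/side0.png")
L=cv2.resize(a[120:195,245:330],None,fx=4,fy=4,interpolation=cv2.INTER_CUBIC)
Rr=cv2.resize(a[230:335,250:360],None,fx=4,fy=4,interpolation=cv2.INTER_CUBIC)
M=np.zeros((420,780,3),np.uint8);M[:300,:340]=L;M[:,340:]=Rr
cv2.imwrite("pics/z1.png",M)
E
```

```text
(no output)
```

View pics/z1.png

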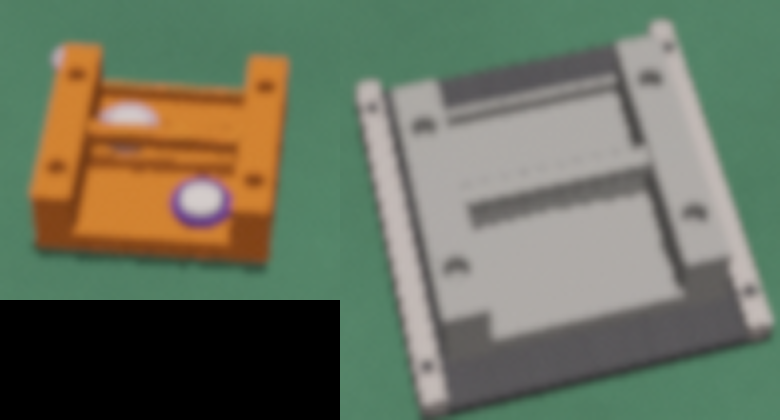

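```bash
python3 - <<'E'
from h import *
m=np.array([[.067,.046],[.067,-.046],[-.067,.046],[-.067,-.046]])
f=lambda u,v,o:(o[0]+u/4,o[1]+v/4)
o=[f(*q,(245,120)) for q in [(265,86),(254,180),(77,74),(56,166)]]
g=[f(u-340,v,(250,230)) for u,v in [(650,77),(695,212),(425,125),(456,265)]]
for n,p in(("orange",o),("grey",g)):
    P=ray("side",p,.064)[:,:2];c,th,r=fit(P,m);print(n,c,th,(r*1000).round(1).tolist())
E
```

```text
orange [0.45913106 0.18247072] -0.13695783319775584 [[-0.4, 0.1], [0.1, -0.0], [0.4, -0.6], [-0.1, 0.5]]
grey [ 0.49436674 -0.20377379] 0.19588642115174104 [[-0.4, -0.1], [0.0, 0.1], [0.6, -0.4], [-0.3, 0.3]]
```

```bash
python3 -m pendant '[{"dy":0.037,"dz":-0.027},{"dy":0.037,"dz":-0.027},{"dy":0.037,"dz":-0.027},{"dy":0.037,"dz":-0.027},{"dy":0.037,"dz":-0.027},{"dy":0.037,"dz":-0.027},{"dy":0.037,"dz":-0.027},{"dy":0.037,"dz":-0.027}]' 0.06 10
cat >> h.py <<'E'
def go(xy,z,th):
    "remaining yaw, and shift in tool axes (as tool stands now) ; z=TCP height; th = tray x angle"
    s,M=tool();e=s['eef_pos'];d=np.array([*xy,z])-e
    a=np.arctan2(M[1,2],M[0,2]);w=(th-np.pi/2-a+np.pi/2)%np.pi-np.pi/2
    Rz=R.from_euler('z',w).as_matrix()
    print("t",s['clock'],"tcp",e.round(4),"F",s['ft_force'].round(2),"M",s['moment'].round(2),"w",round(s['width'],4),"j",s['joint_positions'].round(2))
    print("yaw",round(-w,4),"d(now)",(M.T@d).round(4),"d(after yaw)",((Rz@M).T@d).round(4), "tilt",M[:2,0].round(4))
E
python3 -c "
from h import *
go((.4574,.1824),.19,-.136)"
```

```text
t 0.1 tcp [ 0.1328 -0.5075  0.1915] F [-0.54  0.15 -0.67] M [-0.   -0.05  0.05] w 0.0917 j [-1.46  0.34  1.52 -0.    1.28 -0.15]
yaw 0.3918 d(now) [ 0.0024  0.4886 -0.5853] d(after yaw) [ 0.0025  0.228  -0.7276] tilt [-0.0001  0.0013]invalid input at $[0]: expected keys dx, dy, dz, yaw
```

```bash
python3 -m pendant '[{"dx":0,"dy":0.037,"dz":-0.027,"yaw":0},{"dx":0,"dy":0.037,"dz":-0.027,"yaw":0},{"dx":0,"dy":0.037,"dz":-0.027,"yaw":0},{"dx":0,"dy":0.037,"dz":-0.027,"yaw":0},{"dx":0,"dy":0.037,"dz":-0.027,"yaw":0},{"dx":0,"dy":0.037,"dz":-0.027,"yaw":0},{"dx":0,"dy":0.037,"dz":-0.027,"yaw":0},{"dx":0,"dy":0.037,"dz":-0.027,"yaw":0}]' 0.06 10
python3 -c "
from h import *
go((.4574,.1824),.19,-.136)"
```

```text
clock: 0.9
eef_pos: [0.3653, -0.2223, 0.192]
tcp_rot: [0.56, 0.432, 0.56, -0.432]
ft_force: [0.3, -0.8, -0.3]
width: 0.06
t 0.9 tcp [ 0.3653 -0.2223  0.192 ] F [ 0.33 -0.84 -0.29] M [-0.04 -0.07  0.01] w 0.06 j [-0.73  0.16  1.77 -0.    1.21  0.59]
yaw 0.3915 d(now) [ 0.002   0.1914 -0.3683] d(after yaw) [ 0.002   0.0364 -0.4135] tilt [-0.0001  0.    ]
```

```bash
python3 -m pendant '[{"dx":0,"dy":0.024,"dz":-0.043,"yaw":0},{"dx":0,"dy":0.024,"dz":-0.043,"yaw":0},{"dx":0,"dy":0.024,"dz":-0.043,"yaw":0},{"dx":0,"dy":0.024,"dz":-0.043,"yaw":0},{"dx":0,"dy":0.024,"dz":-0.043,"yaw":0},{"dx":0,"dy":0.024,"dz":-0.043,"yaw":0},{"dx":0,"dy":0.024,"dz":-0.043,"yaw":0},{"dx":0,"dy":0.024,"dz":-0.043,"yaw":0}]'
python3 -m pendant '[{"dx":0,"dy":0,"dz":0,"yaw":0.13},{"dx":0,"dy":0,"dz":0,"yaw":0.13},{"dx":0,"dy":0,"dz":0,"yaw":0.13},{"dx":0,"dy":0,"dz":0,"yaw":0}]'
python3 -c "
from h import *
go((.4574,.1824),.033,-.136)"
```

```text
clock: 1.7
eef_pos: [0.4632, 0.1595, 0.1919]
tcp_rot: [0.56, 0.432, 0.56, -0.432]
ft_force: [0.4, -1.3, 0.9]
width: 0.06
clock: 2.1
eef_pos: [0.463, 0.1575, 0.1917]
tcp_rot: [-0.465, -0.532, -0.465, 0.533]
ft_force: [0.1, 0.3, 0.4]
width: 0.0599
t 2.1 tcp [0.463  0.1575 0.1917] F [0.13 0.25 0.39] M [0.01 0.07 0.02] w 0.0599 j [ 0.17  0.28  1.62 -0.    1.25  1.88]
yaw 0.0011 d(now) [ 0.1587 -0.0088 -0.024 ] d(after yaw) [ 0.1587 -0.0088 -0.024 ] tilt [-0.0009 -0.0002]
```

```bash
python3 -m pendant '[{"dx":0.01,"dy":-0.0044,"dz":-0.012,"yaw":0},{"dx":0.03,"dy":-0.0044,"dz":-0.012,"yaw":0.001},{"dx":0.03,"dy":0,"dz":0,"yaw":0},{"dx":0.02,"dy":0,"dz":0,"yaw":0},{"dx":0,"dy":0,"dz":0,"yaw":0}]'
python3 -c "
from h import *
cv2.imwrite('pics/t1.png',cv2.resize(vision.grab_frame('side')[100:220,210:350,::-1],None,fx=4,fy=4))
go((.4574,.1824),.033,-.136)"
```

```text
clock: 2.6
eef_pos: [0.4551, 0.1823, 0.099]
tcp_rot: [-0.465, -0.53, -0.467, 0.534]
ft_force: [0.1, -0.5, 0.3]
width: 0.0599
t 2.65 tcp [0.4565 0.1825 0.1008] F [0.35 0.06 0.72] M [ 0.05  0.01 -0.01] w 0.0602 j [0.22 0.38 1.74 0.   1.02 1.93]
yaw 0.0029 d(now) [ 0.0678  0.0011 -0.    ] d(after yaw) [ 0.0678  0.0011 -0.0001] tilt [-0.0034 -0.0007]
```

View pics/t1.png

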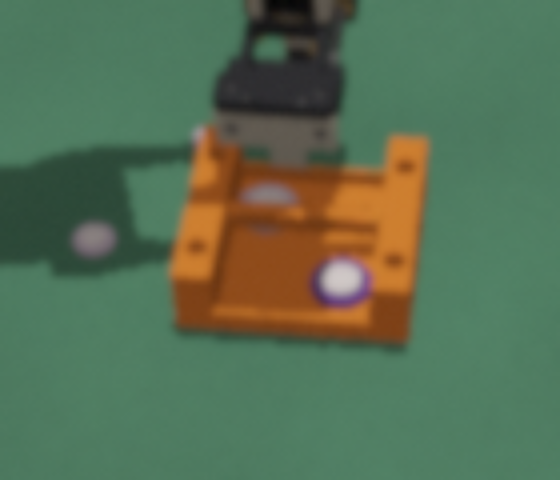

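Side view crop: the fingers are above the tray middle, roughly over the bar, and the discs sit at (268,195) and (342,282). Descending to grip.

```bash
python3 -m pendant '[{"dx":0.025,"dy":0.001,"dz":0,"yaw":0},{"dx":0.025,"dy":0,"dz":0,"yaw":0},{"dx":0.012,"dy":0,"dz":0,"yaw":0},{"dx":0.005,"dy":0,"dz":0,"yaw":0},{"dx":0,"dy":0,"dz":0,"yaw":0},{"dx":0,"dy":0,"dz":0,"yaw":0}]'
python3 -c "
from h import *
go((.4574,.1824),.033,-.136)"
```

```text
clock: 3.25
eef_pos: [0.4596, 0.1824, 0.0361]
tcp_rot: [0.465, 0.533, 0.465, -0.532]
ft_force: [0.2, 0.8, 0.4]
width: 0.0598
t 3.25 tcp [0.4596 0.1824 0.0361] F [0.16 0.81 0.41] M [-0.01  0.05 -0.  ] w 0.0598 j [ 0.22  0.48  1.81 -0.    0.85  1.93]
yaw 0.001 d(now) [ 0.0031 -0.0022  0.0003] d(after yaw) [ 0.0031 -0.0022  0.0003] tilt [0.0019 0.0004]
```

```bash
python3 -m pendant '[{"dx":0.002,"dy":-0.002,"dz":0,"yaw":0},{"dx":0,"dy":0,"dz":0,"yaw":0}]'
python3 -m pendant '[{"dx":0,"dy":0,"dz":0,"yaw":0},{"dx":0,"dy":0,"dz":0,"yaw":0},{"dx":0,"dy":0,"dz":0,"yaw":0},{"dx":0,"dy":0,"dz":0,"yaw":0},{"dx":0,"dy":0,"dz":0,"yaw":0}]' 0 15
python3 -m pendant '[{"dx":0,"dy":0,"dz":0,"yaw":0},{"dx":0,"dy":0,"dz":0,"yaw":0}]' 0 50
python3 -c "
from h import *
go((.4574,.1824),.033,-.136)"
```

```text
clock: 3.45
eef_pos: [0.4568, 0.1825, 0.0335]
tcp_rot: [0.465, 0.533, 0.465, -0.532]
ft_force: [-0.6, -0.7, 0.5]
width: 0.0597
clock: 3.95
eef_pos: [0.4568, 0.1824, 0.0331]
tcp_rot: [-0.465, -0.533, -0.465, 0.533]
ft_force: [-0.1, 0.5, 0.4]
width: 0.0249
clock: 4.15
eef_pos: [0.4568, 0.1824, 0.0331]
tcp_rot: [-0.465, -0.533, -0.465, 0.533]
ft_force: [-0.1, 0.3, 0.4]
width: 0.0083
t 4.15 tcp [0.4568 0.1824 0.0331] F [-0.13  0.34  0.37] M [ 0.01  0.02 -0.02] w 0.0083 j [ 0.22  0.48  1.82 -0.    0.85  1.93]
yaw 0.0008 d(now) [ 0.0001  0.0006 -0.0001] d(after yaw) [ 0.0001  0.0006 -0.0001] tilt [-0.0001 -0.0001]
```

```bash
python3 -m pendant '[{"dx":0,"dy":0,"dz":0,"yaw":0},{"dx":0,"dy":0,"dz":0,"yaw":0}]'
python3 -c "
from h import *
cv2.imwrite('pics/t2.png',cv2.resize(vision.grab_frame('side')[100:220,210:350,::-1],None,fx=5,fy=5,interpolation=2))
go((.4574,.1824),.033,-.136)"
```

```text
clock: 4.35
eef_pos: [0.4568, 0.1824, 0.0331]
tcp_rot: [-0.465, -0.533, -0.465, 0.533]
ft_force: [-0.6, 0.6, -0.1]
width: 0.0006
t 4.4 tcp [0.4568 0.1824 0.0331] F [0.16 0.19 0.27] M [-0.02  0.04  0.02] w 0.0006 j [ 0.22  0.48  1.82 -0.    0.85  1.93]
yaw 0.0008 d(now) [ 0.0001  0.0006 -0.0001] d(after yaw) [ 0.0001  0.0006 -0.0001] tilt [-0.     -0.0001]
```

View pics/t2.png

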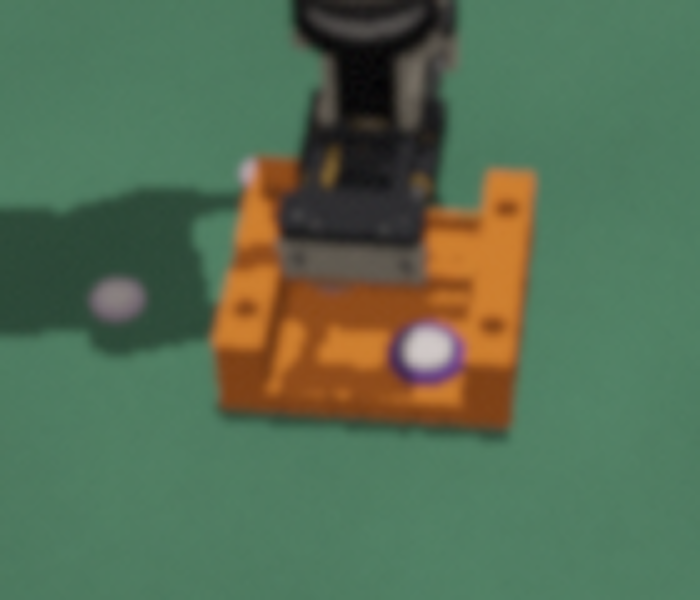

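```bash
cat >> h.py <<'E'
def proj(name,P):
    c=vision.camera_info(name);q=c['attitude'];M=R.from_quat([q[1],q[2],q[3],q[0]]).as_matrix()
    p=(np.atleast_2d(P)-c['position'])@M; p=p*[1,-1,-1]
    return cv2.projectPoints(p.reshape(-1,1,3),np.zeros(3),np.zeros(3),c['mtx'],c['dist'])[0].reshape(-1,2)
E
python3 -c "
from h import *
s,M=tool();e=s['eef_pos']
P=np.array([e,e+[0,0,.0188],e+[0,0,.066],[.4574,.1824,.052],[.4574,.1824,.06]])
print((proj('side',P)-[210,100])*5)
print(proj('top',P))
cv2.imwrite('pics/t3.png',cv2.resize(vision.grab_frame('top')[190:300,190:320,::-1],None,fx=5,fy=5,interpolation=2))
"
```

```text
[[376.4160699  296.47852349]
 [375.28506595 272.67853569]
 [372.33284742 210.64744852]
 [376.38135597 272.47948827]
 [375.89742147 262.19723906]]
[[254.90815086 244.39417008]
 [253.2785042  244.20829622]
 [248.84208114 243.70231615]
 [253.27176928 243.93081372]
 [252.55559168 243.84643695]]
```

View pics/t3.png

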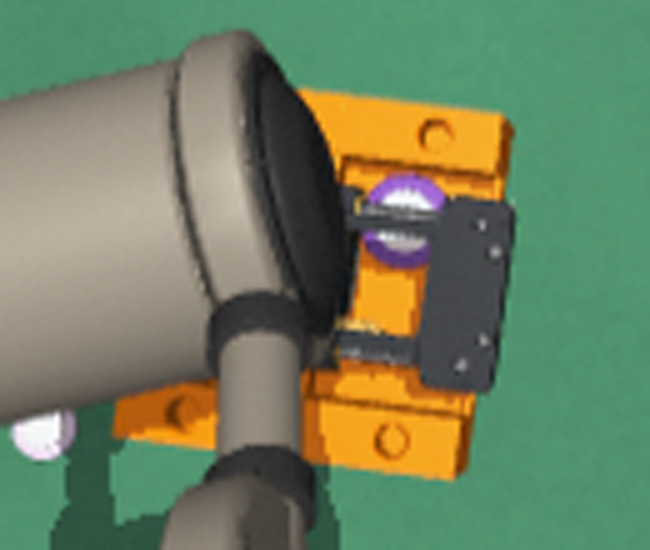

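```bash
python3 -c "
from h import *
a=vision.grab_frame('side')[135:175,255:320,::-1]
a=cv2.convertScaleAbs(a,alpha=1.6)
cv2.imwrite('pics/t4.png',cv2.resize(a,None,fx=12,fy=12,interpolation=2))
print((proj('side',[[.4568,.1824,.0331],[.4568,.1824,.06]])-[255,135])*12)
print(status.sense()['width'])
"
```

```text
[[363.44622641 291.45632997]
 [359.54449346 209.34970421]]
0.0002742053588533635
```

View pics/t4.png

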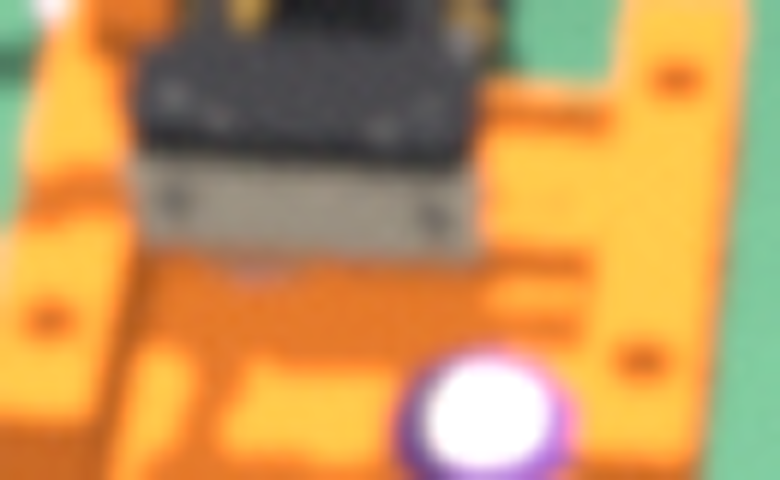

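```bash
python3 -c "
from h import *
for nm,c,th,o,crop in (('top',(.4557,.1822),-.135,(200,195),(0,0)),('side',(.4591,.1825),-.137,(245,120),None)):
  a=cv2.imread(f'pics/{nm}0.png')[o[1]:o[1]+90,o[0]:o[0]+95]
  a=cv2.resize(a,None,fx=8,fy=8,interpolation=2)[:600]
  ct,st=np.cos(th),np.sin(th)
  for z,col in((.06,(255,0,0)),(.044,(255,255,255))):
    L=np.array([[-.054,-.006],[.054,-.006],[.054,.006],[-.054,.006]])
    W=np.c_[c+L@np.array([[ct,st],[-st,ct]]),np.full(4,z)]
    q=((proj(nm,W)-o)*8).astype(int); cv2.polylines(a,[q.reshape(-1,1,2)],True,col,1)
  cv2.imwrite(f'pics/ov_{nm}.png',a)
"
```

```text
(no output)
```

View pics/ov_top.png

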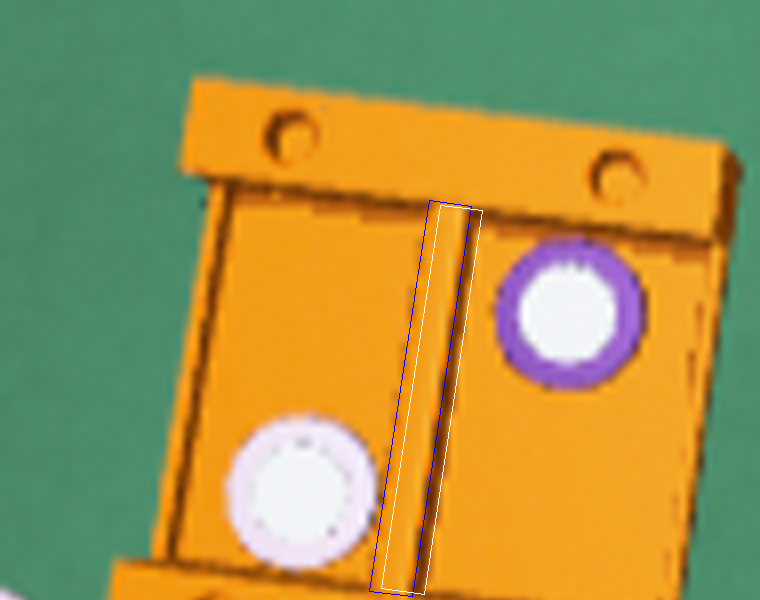

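View pics/ov_side.png

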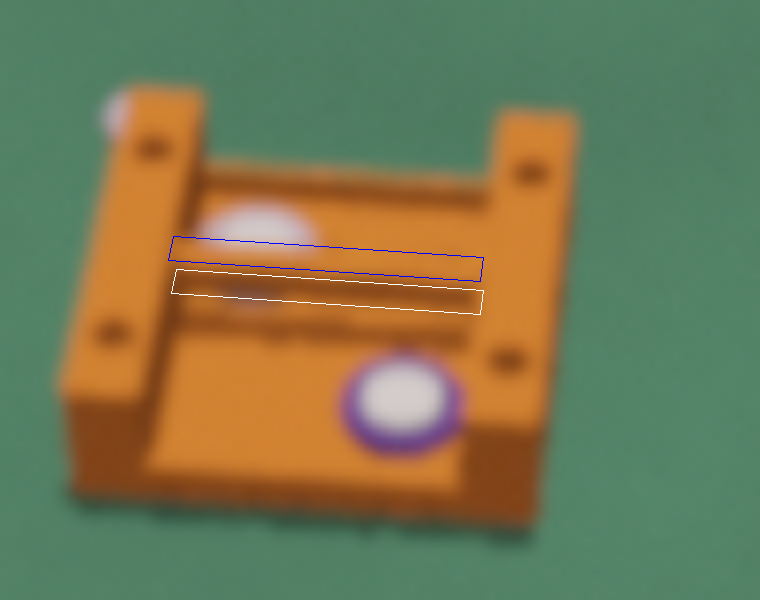

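```bash
python3 -c "
from h import *
s,M=tool();e=s['eef_pos'];z=M[:,2];y=M[:,1]
for h in (.066,.08):
  for w in (.095,.065,.0):
    print(h,w,((proj('side',[e+[0,0,h]+w*z,e+[0,0,h]+w*z+.0375*y,e+[0,0,h]+w*z-.0375*y])-[255,135])*12).round().tolist())
a=vision.grab_frame('side')[100:170,230:330,::-1]
a=cv2.convertScaleAbs(a,alpha=2.2)
cv2.imwrite('pics/t5.png',cv2.resize(a,None,fx=8,fy=8,interpolation=2))
"
```

```text
0.066 0.095 [[300.0, 390.0], [474.0, 402.0], [127.0, 378.0]]
0.066 0.065 [[318.0, 291.0], [489.0, 302.0], [147.0, 279.0]]
0.066 0.0 [[354.0, 85.0], [519.0, 96.0], [188.0, 75.0]]
0.08 0.095 [[298.0, 345.0], [473.0, 356.0], [123.0, 333.0]]
0.08 0.065 [[315.0, 245.0], [488.0, 257.0], [143.0, 234.0]]
0.08 0.0 [[351.0, 40.0], [518.0, 51.0], [185.0, 29.0]]
```

View pics/t5.png

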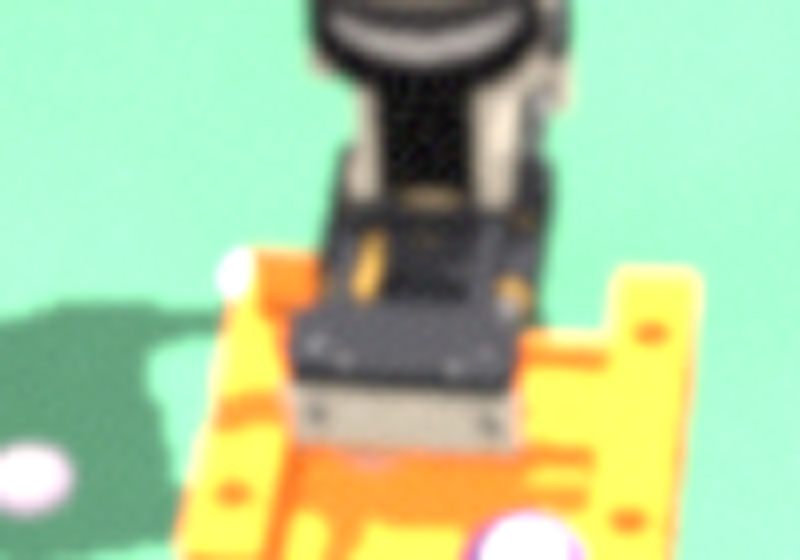

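Fingers report fully shut, with no bar between them. In these views the gripper body hides the pads. I'll do a small lift test and read the force.

```bash
python3 -m pendant '[{"dx":-0.004,"dy":0,"dz":0,"yaw":0},{"dx":-0.004,"dy":0,"dz":0,"yaw":0},{"dx":0,"dy":0,"dz":0,"yaw":0},{"dx":0,"dy":0,"dz":0,"yaw":0}]'
python3 -c "
from h import *
go((.4574,.1824),.033,-.136)
cv2.imwrite('pics/t6.png',cv2.resize(vision.grab_frame('side')[100:220,210:350,::-1],None,fx=5,fy=5,interpolation=2))"
```

```text
clock: 4.95
eef_pos: [0.4569, 0.1824, 0.0413]
tcp_rot: [0.465, 0.533, 0.465, -0.532]
ft_force: [0.0, -0.1, 0.0]
width: 0.0009
t 4.95 tcp [0.4569 0.1824 0.0413] F [ 0.02 -0.12  0.03] M [ 0.07  0.02 -0.01] w 0.0009 j [ 0.22  0.46  1.81 -0.    0.87  1.93]
yaw 0.0008 d(now) [ 0.0083  0.0005 -0.    ] d(after yaw) [ 0.0083  0.0005 -0.    ] tilt [0.0005 0.    ]
```

View pics/t6.png

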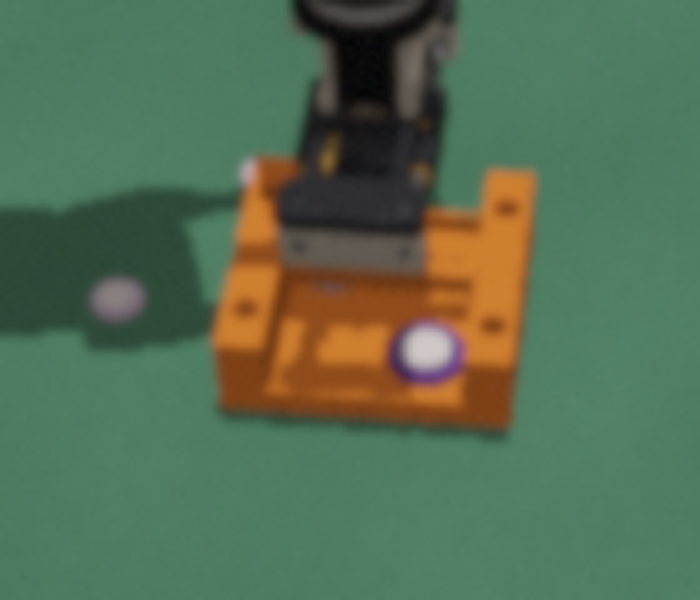

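```bash
python3 -c "
from h import *
s,M=tool();z=M[:,2]
e=np.array([.4565,.1825,.1008])
for w in(-.03,0,.03): print(w,((proj('side',[e+w*z,e+w*z+[0,0,.02]])-[210,100])*4).round().tolist())
"
# rise and look with fingers open
python3 -m pendant '[{"dx":-0.03,"dy":0,"dz":0,"yaw":0},{"dx":-0.04,"dy":0,"dz":0,"yaw":0},{"dx":-0.04,"dy":0,"dz":0,"yaw":0},{"dx":0,"dy":0,"dz":0,"yaw":0}]'
python3 -c "
from h import *
go((.4574,.1824),.033,-.136)
s,M=tool();e=s['eef_pos']
a=cv2.resize(vision.grab_frame('side')[60:200,210:350,::-1],None,fx=4,fy=4,interpolation=2)
b=cv2.resize(vision.grab_frame('top')[190:300,190:320,::-1],None,fx=5,fy=5,interpolation=2)
print((proj('side',[e])-[210,60])*4,(proj('top',[e])-[190,190])*5)
cv2.imwrite('pics/t7.png',a);cv2.imwrite('pics/t8.png',b)"
```

```text
-0.03 [[303.0, 136.0], [302.0, 115.0]]
0 [[297.0, 167.0], [296.0, 145.0]]
0.03 [[292.0, 198.0], [291.0, 176.0]]
clock: 5.4
eef_pos: [0.46, 0.1832, 0.1561]
tcp_rot: [0.467, 0.536, 0.463, -0.529]
ft_force: [1.6, 0.4, 0.1]
width: 0.0006
t 5.4 tcp [0.46   0.1832 0.1561] F [1.57 0.41 0.06] M [ 0.06 -0.   -0.02] w 0.0006 j [ 0.22  0.32  1.67 -0.    1.15  1.93]
yaw 0.001 d(now) [ 0.1231 -0.0036  0.0016] d(after yaw) [ 0.1231 -0.0036  0.0016] tilt [0.01   0.0022]
[[299.66897173 263.86251632]] [[261.6800698  256.86460212]]
```

View pics/t7.png

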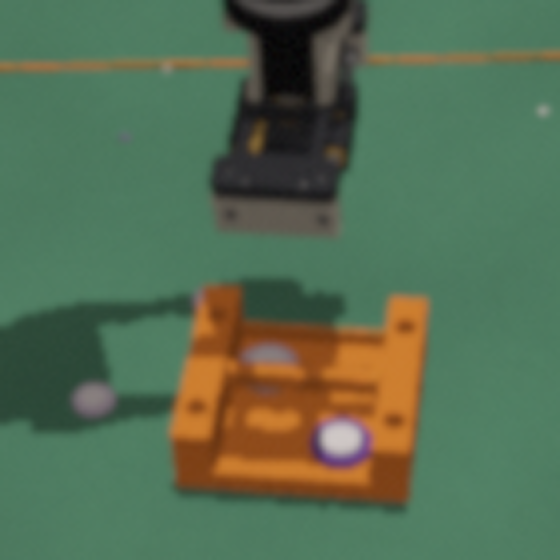

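View pics/t8.png

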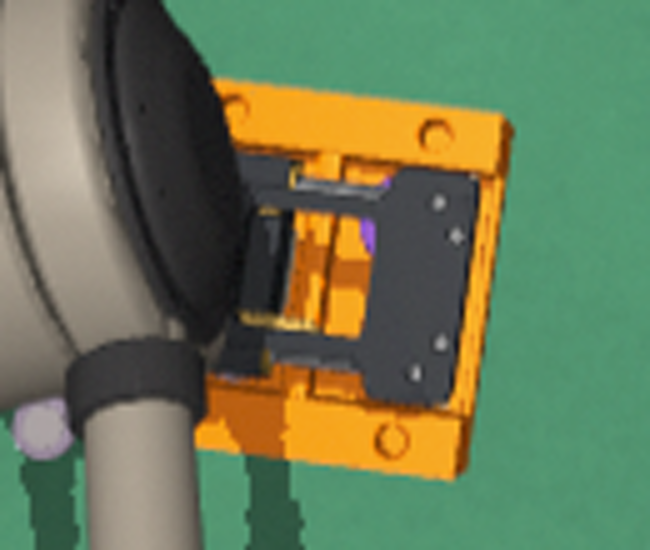

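```bash
python3 -m pendant '[{"dx":0,"dy":0,"dz":0,"yaw":0},{"dx":0,"dy":0,"dz":0,"yaw":0},{"dx":0,"dy":0,"dz":0,"yaw":0},{"dx":0,"dy":0,"dz":0,"yaw":0},{"dx":0,"dy":0,"dz":0,"yaw":0},{"dx":0,"dy":0,"dz":0,"yaw":0},{"dx":0,"dy":0,"dz":0,"yaw":0},{"dx":0,"dy":0,"dz":0,"yaw":0}]' 0.09 20
python3 -c "
from h import *
go((.4574,.1824),.033,-.136)
s,M=tool();e=s['eef_pos'];z=M[:,2]
a=cv2.resize(vision.grab_frame('side')[60:200,210:350,::-1],None,fx=4,fy=4,interpolation=2)
b=cv2.resize(vision.grab_frame('top')[190:300,190:320,::-1],None,fx=5,fy=5,interpolation=2)
for w in (-.045,0,.045): print((proj('side',[e+w*z,e+w*z+[0,0,.03]])-[210,60]).round(1).tolist(),(proj('top',[e+w*z,e+w*z+[0,0,.03]])-[190,190]).round(1).tolist())
cv2.imwrite('pics/t9.png',a);cv2.imwrite('pics/t10.png',b)"
```

```text
clock: 6.3
eef_pos: [0.4568, 0.1824, 0.1511]
tcp_rot: [-0.465, -0.533, -0.465, 0.533]
ft_force: [1.0, -0.7, 0.3]
width: 0.06
t 6.3 tcp [0.4568 0.1824 0.1511] F [ 0.96 -0.69  0.32] M [0.03 0.03 0.08] w 0.06 j [ 0.22  0.32  1.68 -0.    1.14  1.93]
yaw 0.0008 d(now) [ 1.181e-01  6.000e-04 -1.000e-04] d(after yaw) [ 1.181e-01  6.000e-04 -1.000e-04] tilt [ 0.     -0.0001]
[[75.8, 56.4], [75.4, 47.6]] [[30.7, 50.2], [26.2, 49.7]]
[[73.8, 67.6], [73.4, 58.9]] [[53.3, 53.1], [49.7, 52.7]]
[[71.7, 79.4], [71.2, 70.6]] [[75.9, 55.9], [73.3, 55.7]]
```

View pics/t9.png

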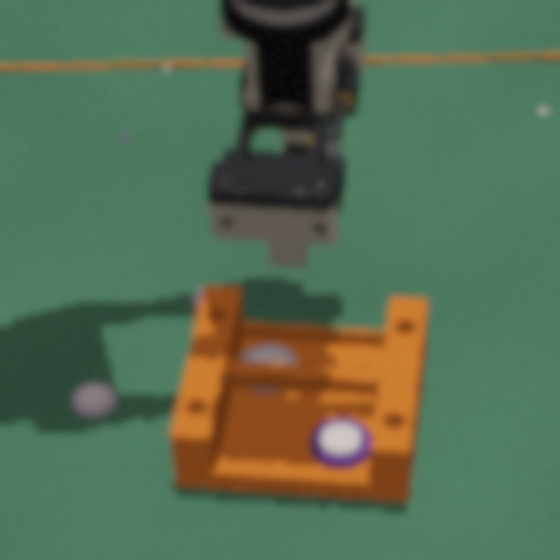

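View pics/t10.png

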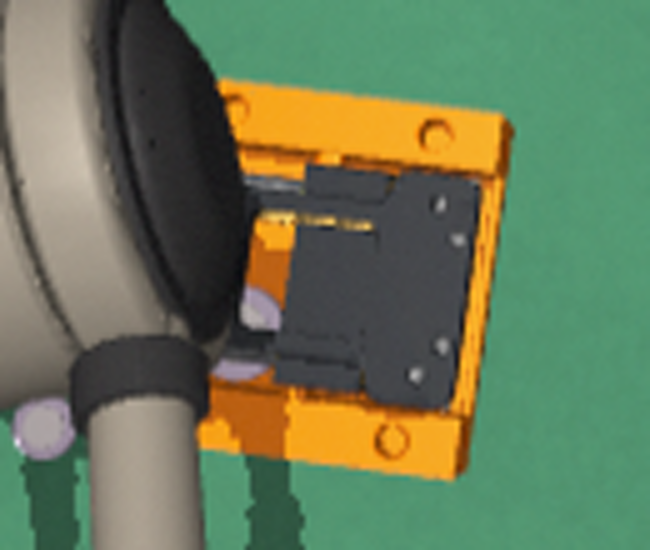

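```bash
cat >> h.py <<'E'
def tri(ut,us):
    a0=ray('top',[ut],0)[0];b0=ray('side',[us],0)[0]
    pa=vision.camera_info('top')['position'];pb=vision.camera_info('side')['position']
    da=a0-pa;da/=np.linalg.norm(da);db=b0-pb;db/=np.linalg.norm(db)
    t=np.linalg.lstsq(np.c_[da,-db],pb-pa,rcond=None)[0]
    x,y=pa+t[0]*da,pb+t[1]*db
    return (x+y)/2,np.linalg.norm(x-y)
E
python3 -c "
from h import *
s,M=tool();e=s['eef_pos']
for a,b in (((286.4,226),(293.2,113)),((281,271.4),(262.5,111))):
    p,g=tri(a,b);print(p.round(4),g.round(4),'in tool',(M.T@(p-e)).round(4))
"
```

```text
[0.4807 0.0834 0.2829] 0.0018 in tool [-0.1318  0.0371  0.0949]
[0.4098 0.0915 0.2844] 0.0039 in tool [-0.1333 -0.0343  0.0964]
```

Two-view triangulation of the gripper's end plate puts it where the robot reports in x and y, but about 35 mm higher than the stated geometry allows. The tips also look 30–45 mm above the reported TCP, so the shut fingers passed over the bar. I'll touch the bar top (known to be at 60 mm) with shut fingers to calibrate the real tip height.

```bash
python3 -m pendant '[{"dx":0.03,"dy":0,"dz":0,"yaw":0},{"dx":0.03,"dy":0,"dz":0,"yaw":0},{"dx":0.03,"dy":0,"dz":0,"yaw":0},{"dx":0.02,"dy":0,"dz":0,"yaw":0},{"dx":0.003,"dy":0,"dz":0,"yaw":0},{"dx":0,"dy":0,"dz":0,"yaw":0},{"dx":0,"dy":0,"dz":0,"yaw":0},{"dx":0,"dy":0,"dz":0,"yaw":0}]' 0 10
python3 -m pendant '[{"dx":0.002,"dy":0,"dz":0,"yaw":0},{"dx":0.002,"dy":0,"dz":0,"yaw":0},{"dx":0,"dy":0,"dz":0,"yaw":0}]'
python3 -m pendant '[{"dx":0.002,"dy":0,"dz":0,"yaw":0},{"dx":0,"dy":0,"dz":0,"yaw":0}]'
python3 -m pendant '[{"dx":0.002,"dy":0,"dz":0,"yaw":0},{"dx":0,"dy":0,"dz":0,"yaw":0}]'
```

```text
clock: 7.2
eef_pos: [0.4577, 0.1826, 0.0393]
tcp_rot: [0.466, 0.533, 0.465, -0.532]
ft_force: [-0.1, -1.2, -0.4]
width: 0.0131
clock: 7.5
eef_pos: [0.4567, 0.1824, 0.034]
tcp_rot: [-0.465, -0.533, -0.465, 0.533]
ft_force: [1.0, -0.6, -0.2]
width: 0.0004
clock: 7.7
eef_pos: [0.4566, 0.1823, 0.0318]
tcp_rot: [-0.465, -0.532, -0.465, 0.533]
ft_force: [-0.1, 0.5, 0.2]
width: 0.0006
clock: 7.9
eef_pos: [0.4566, 0.1823, 0.0298]
tcp_rot: [-0.465, -0.532, -0.465, 0.533]
ft_force: [0.5, -0.2, 0.2]
width: 0.0007
```

```bash
python3 -m pendant '[{"dx":0.002,"dy":0,"dz":0,"yaw":0},{"dx":0,"dy":0,"dz":0,"yaw":0}]'
python3 -m pendant '[{"dx":0.002,"dy":0,"dz":0,"yaw":0},{"dx":0,"dy":0,"dz":0,"yaw":0}]'
python3 -m pendant '[{"dx":0.002,"dy":0,"dz":0,"yaw":0},{"dx":0,"dy":0,"dz":0,"yaw":0}]'
```

```text
clock: 8.1
eef_pos: [0.4566, 0.1824, 0.0278]
tcp_rot: [-0.465, -0.532, -0.465, 0.533]
ft_force: [0.1, 0.0, 0.6]
width: 0.0004
clock: 8.3
eef_pos: [0.4566, 0.1824, 0.0258]
tcp_rot: [-0.465, -0.532, -0.465, 0.533]
ft_force: [0.6, 0.4, -1.0]
width: 0.0007
clock: 8.5
eef_pos: [0.4569, 0.1824, 0.0255]
tcp_rot: [0.465, 0.533, 0.465, -0.532]
ft_force: [-4.8, -1.9, 15.6]
width: 0.0003
```

Contact at reported 25.6 mm, so the real tip sits about 34.4 mm above the reported TCP, matching the image estimate. I'll raise, open, and descend to reported about -1 mm.

```bash
python3 -m pendant '[{"dx":-0.014,"dy":0,"dz":0,"yaw":0},{"dx":0,"dy":0,"dz":0,"yaw":0},{"dx":0,"dy":0,"dz":0,"yaw":0},{"dx":0,"dy":0,"dz":0,"yaw":0},{"dx":0,"dy":0,"dz":0,"yaw":0},{"dx":0,"dy":0,"dz":0,"yaw":0},{"dx":0,"dy":0,"dz":0,"yaw":0},{"dx":0,"dy":0,"dz":0,"yaw":0}]' 0.05 15
python3 -m pendant '[{"dx":0.01,"dy":0.0005,"dz":0,"yaw":0.001},{"dx":0.01,"dy":0,"dz":0,"yaw":0},{"dx":0,"dy":0,"dz":0,"yaw":0}]'
```

```text
clock: 9.3
eef_pos: [0.4567, 0.1824, 0.0379]
tcp_rot: [-0.465, -0.533, -0.465, 0.533]
ft_force: [0.7, 0.6, -0.3]
width: 0.0499
clock: 9.6
eef_pos: [0.4559, 0.182, 0.0163]
tcp_rot: [-0.464, -0.532, -0.465, 0.534]
ft_force: [-1.1, 0.4, 0.7]
width: 0.05
```

```bash
python3 -m pendant '[{"dx":0.007,"dy":0,"dz":0,"yaw":0},{"dx":0.006,"dy":0,"dz":0,"yaw":0},{"dx":0.004,"dy":0,"dz":0,"yaw":0},{"dx":0,"dy":0,"dz":0,"yaw":0},{"dx":0,"dy":0,"dz":0,"yaw":0}]'
python3 -m pendant '[{"dx":0,"dy":0,"dz":0,"yaw":0},{"dx":0,"dy":0,"dz":0,"yaw":0},{"dx":0,"dy":0,"dz":0,"yaw":0},{"dx":0,"dy":0,"dz":0,"yaw":0},{"dx":0,"dy":0,"dz":0,"yaw":0},{"dx":0,"dy":0,"dz":0,"yaw":0},{"dx":0,"dy":0,"dz":0,"yaw":0}]' 0 15
python3 -c "
from h import *
go((.4574,.1824),-.001,-.136)"
```

```text
clock: 10.1
eef_pos: [0.4574, 0.1823, 0.0011]
tcp_rot: [-0.465, -0.533, -0.465, 0.533]
ft_force: [0.3, 0.6, -0.6]
width: 0.05
clock: 10.8
eef_pos: [0.4575, 0.1826, 0.0012]
tcp_rot: [0.465, 0.533, 0.465, -0.533]
ft_force: [-0.6, 3.1, 0.4]
width: 0.0121
t 10.8 tcp [0.4575 0.1826 0.0012] F [-0.63  3.07  0.37] M [ 0.43  0.   -0.04] w 0.0121 j [0.22 0.53 1.84 0.   0.77 1.93]
yaw -0.0003 d(now) [ 0.0022 -0.0001  0.0002] d(after yaw) [ 0.0022 -0.0001  0.0002] tilt [0.0004 0.0003]
```

Gripped at 12.1 mm, the bar's width. Increasing grip and lifting gently.

```bash
python3 -m pendant '[{"dx":0,"dy":0,"dz":0,"yaw":0},{"dx":0,"dy":0,"dz":0,"yaw":0},{"dx":-0.004,"dy":0,"dz":0,"yaw":0},{"dx":-0.008,"dy":0,"dz":0,"yaw":0},{"dx":-0.008,"dy":0,"dz":0,"yaw":0},{"dx":-0.004,"dy":0,"dz":0,"yaw":0},{"dx":0,"dy":0,"dz":0,"yaw":0}]' 0 50
python3 -c "
from h import *
go((.4574,.1824),-.001,-.136)
a=cv2.resize(vision.grab_frame('side')[80:220,210:350,::-1],None,fx=4,fy=4,interpolation=2)
cv2.imwrite('pics/g1.png',a)"
```

```text
clock: 11.5
eef_pos: [0.4578, 0.1824, 0.0259]
tcp_rot: [0.465, 0.533, 0.465, -0.532]
ft_force: [0.6, 0.5, -5.1]
width: 0.0118
t 11.5 tcp [0.4578 0.1824 0.0259] F [ 0.64  0.47 -5.1 ] M [ 0.01 -0.03 -0.03] w 0.0118 j [ 0.22  0.49  1.82 -0.    0.83  1.93]
yaw -0.0002 d(now) [ 0.0269 -0.0004  0.    ] d(after yaw) [ 0.0269 -0.0004  0.    ] tilt [0.0015 0.0001]
```

View pics/g1.png

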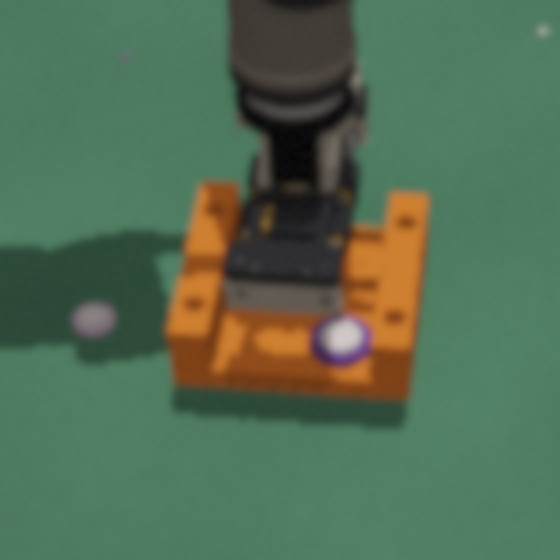

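Lifted ~25 mm, load 5.1 N, level, and the violet disc at (342,335) is still in. Continuing up.

```bash
python3 -m pendant '[{"dx":-0.008,"dy":0,"dz":0,"yaw":0},{"dx":-0.014,"dy":0,"dz":0,"yaw":0},{"dx":-0.018,"dy":0,"dz":0,"yaw":0},{"dx":-0.018,"dy":0,"dz":0,"yaw":0},{"dx":-0.016,"dy":0,"dz":0,"yaw":0},{"dx":-0.012,"dy":0,"dz":0,"yaw":0},{"dx":-0.006,"dy":0,"dz":0,"yaw":0},{"dx":0,"dy":0,"dz":0,"yaw":0}]'
python3 -c "
from h import *
go((.4928,-.2044),.12,.197)"
```

```text
clock: 12.35
eef_pos: [0.4576, 0.1824, 0.1178]
tcp_rot: [0.465, 0.533, 0.465, -0.532]
ft_force: [-0.2, 0.7, -5.9]
width: 0.0119
t 12.35 tcp [0.4576 0.1824 0.1178] F [-0.15  0.69 -5.91] M [-0.02  0.01  0.05] w 0.0119 j [ 0.22  0.36  1.72 -0.    1.06  1.93]
yaw -0.3332 d(now) [-0.0022  0.0874  0.3785] d(after yaw) [-0.0024 -0.0412  0.3862] tilt [0.0014 0.0002]
```

```bash
python3 -m pendant '[{"dx":0,"dy":0,"dz":0,"yaw":-0.03},{"dx":0,"dy":0,"dz":0,"yaw":-0.06},{"dx":0,"dy":0,"dz":0,"yaw":-0.07},{"dx":0,"dy":0,"dz":0,"yaw":-0.07},{"dx":0,"dy":0,"dz":0,"yaw":-0.063},{"dx":0,"dy":0,"dz":0,"yaw":-0.04},{"dx":0,"dy":0,"dz":0,"yaw":0}]'
python3 -m pendant '[{"dx":0,"dy":-0.001,"dz":0.008,"yaw":0},{"dx":0,"dy":-0.002,"dz":0.018,"yaw":0},{"dx":0,"dy":-0.003,"dz":0.027,"yaw":0},{"dx":0,"dy":-0.003,"dz":0.03,"yaw":0},{"dx":0,"dy":-0.003,"dz":0.03,"yaw":0},{"dx":0,"dy":-0.003,"dz":0.03,"yaw":0},{"dx":0,"dy":-0.003,"dz":0.03,"yaw":0},{"dx":0,"dy":-0.003,"dz":0.03,"yaw":0}]'
python3 -m pendant '[{"dx":0,"dy":-0.003,"dz":0.03,"yaw":0},{"dx":0,"dy":-0.003,"dz":0.03,"yaw":0},{"dx":0,"dy":-0.003,"dz":0.03,"yaw":0},{"dx":0,"dy":-0.003,"dz":0.03,"yaw":0},{"dx":0,"dy":-0.003,"dz":0.028,"yaw":0},{"dx":0,"dy":-0.002,"dz":0.02,"yaw":0},{"dx":0,"dy":-0.001,"dz":0.01,"yaw":0},{"dx":0,"dy":0,"dz":0,"yaw":0}]'
python3 -c "
from h import *
go((.4928,-.2044),.12,.197)"
```

```text
clock: 13.05
eef_pos: [0.4567, 0.1822, 0.1162]
tcp_rot: [0.547, 0.448, 0.547, -0.449]
ft_force: [0.4, -0.7, -3.9]
width: 0.0116
clock: 13.85
eef_pos: [0.476, -0.0226, 0.1169]
tcp_rot: [0.546, 0.449, 0.547, -0.449]
ft_force: [-0.4, -0.6, -5.5]
width: 0.0115
clock: 14.65
eef_pos: [0.4932, -0.2001, 0.1167]
tcp_rot: [0.546, 0.449, 0.546, -0.449]
ft_force: [-0.4, 1.1, -4.3]
width: 0.0119
t 14.65 tcp [ 0.4932 -0.2001  0.1167] F [-0.44  1.06 -4.31] M [0.1  0.03 0.01] w 0.0119 j [-0.53  0.43  1.62 -0.    1.1   0.85]
yaw -0.0023 d(now) [-0.0033 -0.0012  0.0042] d(after yaw) [-0.0033 -0.0012  0.0042] tilt [-0.0005  0.    ]
```

```bash
python3 -c "
from h import *
for n in('top','side'):
    cv2.imwrite(f'pics/b_{n}.png',vision.grab_frame(n)[:,:,::-1])
t=cv2.imread('pics/b_top.png');s=cv2.imread('pics/b_side.png')
cv2.imwrite('pics/bt.png',cv2.resize(t[160:300,350:500],None,fx=4,fy=4,interpolation=2))
cv2.imwrite('pics/bs.png',cv2.resize(s[170:340,235:375],None,fx=3.5,fy=3.5,interpolation=2))
"
```

```text
(no output)
```

View pics/bt.png

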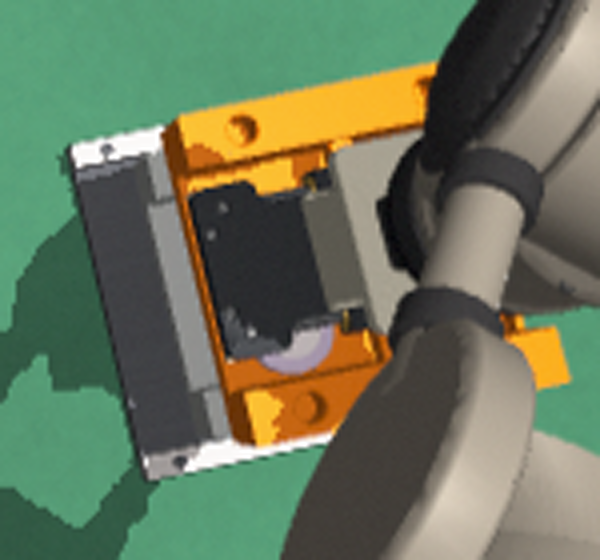

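View pics/bs.png

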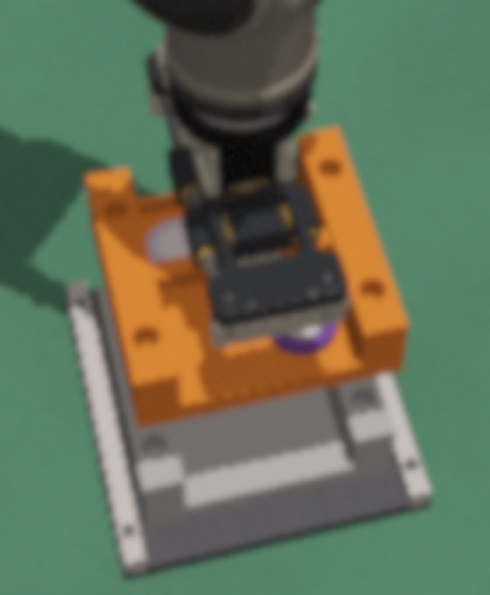

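```bash
python3 -c "
from h import *
go((.4928,-.2044),.12,.197)
m=np.array([[.067,.046],[.067,-.046],[-.067,.046],[-.067,-.046]])
p=[(235+u/3.5,170+v/3.5) for u,v in [(331,166),(373,288),(116,208),(146,335)]]
for z in(.1795,.182):
  P=ray('side',p,z)[:,:2];c,th,r=fit(P,m);print('side',c,th,(r*1000).round(1).tolist())
q=[(350+u/4,160+v/4) for u,v in [(242,130),(309,407)]]
P=ray('top',q,.1795)[:,:2];c,th,r=fit(P,m[[0,2]]);off=np.array([np.cos(th)*0-np.sin(th)*.046,np.cos(th)*.046]);print('top',c-off,th,(r*1000).round(1).tolist())
"
```

```text
t 14.75 tcp [ 0.4931 -0.1982  0.1168] F [ 0.39 -0.09 -5.5 ] M [ 0.02  0.02 -0.04] w 0.0115 j [-0.53  0.43  1.62  0.    1.1   0.85]
yaw -0.0005 d(now) [-0.0032 -0.0015  0.006 ] d(after yaw) [-0.0032 -0.0015  0.006 ] tilt [-0.0009  0.0009]
side [ 0.49475184 -0.19958018] 0.19228075414173773 [[0.1, 0.0], [0.1, -0.1], [-0.1, -0.1], [-0.1, 0.2]]
side [ 0.49468898 -0.20133069] 0.19228075414173762 [[-0.1, -0.1], [-0.1, 0.0], [0.1, -0.2], [0.1, 0.3]]
top [ 0.49225324 -0.20128779] 0.19143529749785587 [[-0.1, -0.0], [0.1, 0.0]]
```

Side view: both discs are inside (lilac at (170,240), violet at (305,335)) and the tray hangs level above the grey tray. Both views agree on the remaining offset: about (-0.7, -4) mm in world axes and +5 mrad. Correcting and descending to just above the tops (expected contact at reported z ≈ 0.065).

```bash
python3 -m pendant '[{"dx":0.006,"dy":-0.0015,"dz":0.0038,"yaw":-0.005},{"dx":0.01,"dy":0,"dz":0,"yaw":0},{"dx":0.012,"dy":0,"dz":0,"yaw":0},{"dx":0.008,"dy":0,"dz":0,"yaw":0},{"dx":0.004,"dy":0,"dz":0,"yaw":0},{"dx":0,"dy":0,"dz":0,"yaw":0},{"dx":0,"dy":0,"dz":0,"yaw":0}]'
python3 -c "
from h import *
go((.4924,-.2022),.07,.197)
for n in('top','side'):
    cv2.imwrite(f'pics/c_{n}.png',vision.grab_frame(n)[:,:,::-1])
s=cv2.imread('pics/c_side.png')
cv2.imwrite('pics/cs.png',cv2.resize(s[190:340,240:370],None,fx=4,fy=4,interpolation=2))
s=cv2.imread('pics/c_top.png')
cv2.imwrite('pics/ct.png',cv2.resize(s[160:300,350:500],None,fx=4,fy=4,interpolation=2))
"
```

```text
clock: 15.45
eef_pos: [0.493, -0.203, 0.0772]
tcp_rot: [0.548, 0.447, 0.548, -0.447]
ft_force: [0.1, 0.4, -4.5]
width: 0.0115
t 15.45 tcp [ 0.493  -0.203   0.0772] F [ 0.05  0.39 -4.49] M [ 0.03  0.01 -0.01] w 0.0115 j [-0.53  0.48  1.66 -0.    1.    0.83]
yaw 0.0049 d(now) [ 0.0072 -0.0005 -0.0009] d(after yaw) [ 0.0072 -0.0005 -0.0009] tilt [ 0.0003 -0.0002]
```

View pics/cs.png

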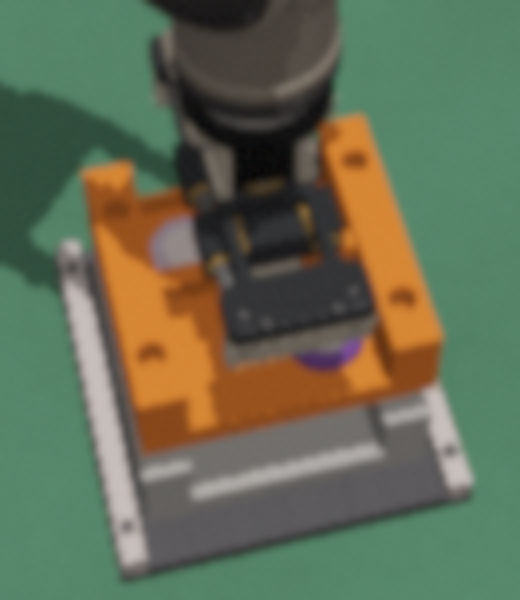

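View pics/ct.png

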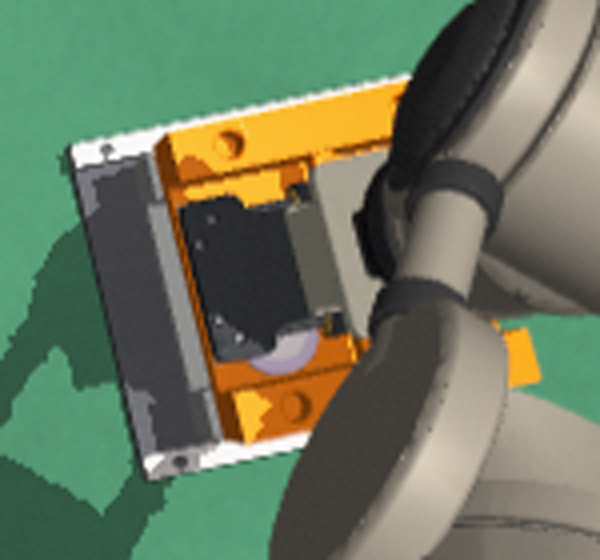

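```bash
python3 -c "
from h import *
m=np.array([[.067,.046],[.067,-.046],[-.067,.046],[-.067,-.046]])
go((.4924,-.2022),.07,.197)
p=[(240+u/4,190+v/4) for u,v in [(355,159),(402,297),(116,208),(151,352)]]
for z in(.140,):
  P=ray('side',p,z)[:,:2];c,th,r=fit(P,m);print('side',c,th,(r*1000).round(1).tolist())
q=[(350+u/4,160+v/4) for u,v in [(228,145),(295,406)]]
P=ray('top',q,.140)[:,:2];c,th,r=fit(P,m[[0,2]]);off=np.array([np.cos(th)*0-np.sin(th)*.046,np.cos(th)*.046]);print('top',c-off,th,(r*1000).round(1).tolist())
"
```

```text
t 15.55 tcp [ 0.4931 -0.2031  0.0775] F [ 0.48 -0.76 -4.83] M [-0.04 -0.04 -0.01] w 0.0111 j [-0.53  0.48  1.66 -0.    1.    0.83]
yaw 0.0048 d(now) [ 0.0075 -0.0005 -0.0011] d(after yaw) [ 0.0075 -0.0005 -0.0011] tilt [ 0.0008 -0.0005]
side [ 0.49442196 -0.20363209] 0.19885111898535426 [[0.1, -0.1], [-0.2, 0.0], [-0.0, -0.1], [0.2, 0.2]]
top [ 0.49208375 -0.20388042] 0.20708534775889093 [[-0.3, -0.1], [0.3, 0.1]]
```

Both views put the tray within about 1 mm of the sockets. Tiny trim, then lower in small steps watching force.

```bash
python3 -m pendant '[{"dx":0.004,"dy":-0.0005,"dz":0.0004,"yaw":0.003},{"dx":0.004,"dy":0,"dz":0,"yaw":0},{"dx":0.002,"dy":0,"dz":0,"yaw":0},{"dx":0,"dy":0,"dz":0,"yaw":0}]'
python3 -m pendant '[{"dx":0.0015,"dy":0,"dz":0,"yaw":0},{"dx":0.0015,"dy":0,"dz":0,"yaw":0},{"dx":0,"dy":0,"dz":0,"yaw":0}]'
python3 -m pendant '[{"dx":0.0015,"dy":0,"dz":0,"yaw":0},{"dx":0,"dy":0,"dz":0,"yaw":0}]'
```

```text
clock: 15.95
eef_pos: [0.4921, -0.2033, 0.0666]
tcp_rot: [0.547, 0.448, 0.547, -0.448]
ft_force: [-0.1, -0.2, -4.7]
width: 0.0119
clock: 16.25
eef_pos: [0.4923, -0.2034, 0.0639]
tcp_rot: [0.547, 0.448, 0.547, -0.448]
ft_force: [-0.5, -0.1, -5.8]
width: 0.0117
clock: 16.45
eef_pos: [0.4923, -0.2034, 0.0624]
tcp_rot: [0.547, 0.448, 0.547, -0.448]
ft_force: [0.6, 0.7, -5.6]
width: 0.0114
```

```bash
python3 -m pendant '[{"dx":0.0015,"dy":0,"dz":0,"yaw":0},{"dx":0.0015,"dy":0,"dz":0,"yaw":0},{"dx":0,"dy":0,"dz":0,"yaw":0}]'
python3 -m pendant '[{"dx":0.0015,"dy":0,"dz":0,"yaw":0},{"dx":0.0015,"dy":0,"dz":0,"yaw":0},{"dx":0,"dy":0,"dz":0,"yaw":0}]'
python3 -m pendant '[{"dx":0.0015,"dy":0,"dz":0,"yaw":0},{"dx":0,"dy":0,"dz":0,"yaw":0}]'
```

```text
clock: 16.75
eef_pos: [0.4922, -0.2033, 0.0593]
tcp_rot: [0.547, 0.448, 0.547, -0.448]
ft_force: [-0.2, -0.4, -4.5]
width: 0.0117
clock: 17.05
eef_pos: [0.4922, -0.2033, 0.0563]
tcp_rot: [0.547, 0.448, 0.547, -0.448]
ft_force: [0.5, 0.1, -5.5]
width: 0.012
clock: 17.25
eef_pos: [0.4923, -0.2034, 0.0549]
tcp_rot: [0.547, 0.448, 0.547, -0.448]
ft_force: [0.1, -0.2, -4.9]
width: 0.0118
```

```bash
python3 -m pendant '[{"dx":0.001,"dy":0,"dz":0,"yaw":0},{"dx":0.001,"dy":0,"dz":0,"yaw":0},{"dx":0,"dy":0,"dz":0,"yaw":0}]'
python3 -m pendant '[{"dx":0.001,"dy":0,"dz":0,"yaw":0},{"dx":0,"dy":0,"dz":0,"yaw":0}]'
python3 -m pendant '[{"dx":0.0007,"dy":0,"dz":0,"yaw":0},{"dx":0,"dy":0,"dz":0,"yaw":0}]'
python3 -m pendant '[{"dx":0.0005,"dy":0,"dz":0,"yaw":0},{"dx":0,"dy":0,"dz":0,"yaw":0}]'
```

```text
clock: 17.55
eef_pos: [0.4923, -0.2034, 0.0529]
tcp_rot: [0.547, 0.448, 0.547, -0.448]
ft_force: [-0.3, 0.2, -5.1]
width: 0.0116
clock: 17.75
eef_pos: [0.4923, -0.2034, 0.052]
tcp_rot: [0.547, 0.448, 0.547, -0.448]
ft_force: [0.1, 0.1, -4.9]
width: 0.0116
clock: 17.95
eef_pos: [0.4924, -0.2034, 0.0514]
tcp_rot: [0.547, 0.448, 0.547, -0.448]
ft_force: [-0.1, -0.1, -5.2]
width: 0.0116
clock: 18.15
eef_pos: [0.4924, -0.2035, 0.0512]
tcp_rot: [0.547, 0.448, 0.547, -0.448]
ft_force: [-0.5, 1.1, -2.4]
width: 0.0116
```

```bash
python3 -m pendant '[{"dx":0.0005,"dy":0,"dz":0,"yaw":0},{"dx":0,"dy":0,"dz":0,"yaw":0}]'
python3 -m pendant '[{"dx":0,"dy":0,"dz":0,"yaw":0},{"dx":0,"dy":0,"dz":0,"yaw":0},{"dx":0,"dy":0,"dz":0,"yaw":0}]' 0 5
```

```text
clock: 18.35
eef_pos: [0.4925, -0.2035, 0.0512]
tcp_rot: [0.547, 0.448, 0.547, -0.448]
ft_force: [-3.0, 1.1, 4.5]
width: 0.0114
clock: 18.65
eef_pos: [0.4925, -0.2035, 0.0511]
tcp_rot: [0.547, 0.448, 0.547, -0.448]
ft_force: [-4.1, 2.4, 5.5]
width: 0.012
```

Seated: firm contact exactly at the predicted home height (bar at ~102 mm). Releasing and withdrawing straight up.

```bash
python3 -m pendant '[{"dx":0,"dy":0,"dz":0,"yaw":0},{"dx":0,"dy":0,"dz":0,"yaw":0},{"dx":0,"dy":0,"dz":0,"yaw":0},{"dx":0,"dy":0,"dz":0,"yaw":0},{"dx":0,"dy":0,"dz":0,"yaw":0}]' 0.045 20
python3 -m pendant '[{"dx":-0.005,"dy":0,"dz":0,"yaw":0},{"dx":-0.01,"dy":0,"dz":0,"yaw":0},{"dx":-0.02,"dy":0,"dz":0,"yaw":0},{"dx":-0.03,"dy":0,"dz":0,"yaw":0},{"dx":-0.03,"dy":0,"dz":0,"yaw":0},{"dx":-0.03,"dy":0,"dz":0,"yaw":0},{"dx":-0.02,"dy":0,"dz":0,"yaw":0},{"dx":0,"dy":0,"dz":0,"yaw":0}]'
python3 -m pendant '[{"dx":0,"dy":-0.03,"dz":-0.03,"yaw":0},{"dx":0,"dy":-0.03,"dz":-0.03,"yaw":0},{"dx":0,"dy":-0.01,"dz":-0.04,"yaw":0},{"dx":0,"dy":0,"dz":-0.045,"yaw":0},{"dx":0,"dy":0,"dz":-0.045,"yaw":0},{"dx":0,"dy":0,"dz":-0.045,"yaw":0},{"dx":0,"dy":0,"dz":0,"yaw":0}]'
python3 -c "
from h import *
go((.4924,-.2022),.07,.197)
for n in('top','side'):
    cv2.imwrite(f'pics/d_{n}.png',vision.grab_frame(n)[:,:,::-1])
s=cv2.imread('pics/d_side.png');t=cv2.imread('pics/d_top.png')
M=np.hstack([cv2.resize(s[200:350,240:340+35],None,fx=2.9,fy=4,interpolation=2)[:, :391],cv2.resize(t[165:290,355:480],(400,600),interpolation=2)])
cv2.imwrite('pics/ds.png',cv2.resize(s[200:350,240:375],None,fx=4,fy=4,interpolation=2))
cv2.imwrite('pics/dt.png',cv2.resize(t[165:295,355:490],None,fx=4,fy=4,interpolation=2))
"
```

```text
clock: 19.15
eef_pos: [0.4925, -0.2035, 0.0504]
tcp_rot: [0.547, 0.448, 0.547, -0.448]
ft_force: [0.4, -0.5, -0.1]
width: 0.0438
clock: 19.95
eef_pos: [0.494, -0.2043, 0.1994]
tcp_rot: [0.55, 0.448, 0.545, -0.448]
ft_force: [0.3, -0.1, -0.2]
width: 0.0453
clock: 20.65
eef_pos: [0.3752, 0.0174, 0.195]
tcp_rot: [0.548, 0.446, 0.549, -0.446]
ft_force: [0.6, -0.1, 0.2]
width: 0.045
t 20.65 tcp [0.3752 0.0174 0.195 ] F [ 0.57 -0.12  0.22] M [ 0.05  0.01 -0.04] w 0.045 j [-0.16  0.06  1.88  0.    1.2   1.21]
yaw 0.0075 d(now) [0.1245 0.0703 0.239 ] d(after yaw) [0.1245 0.0721 0.2385] tilt [-0.0015  0.0016]
```

View pics/ds.png

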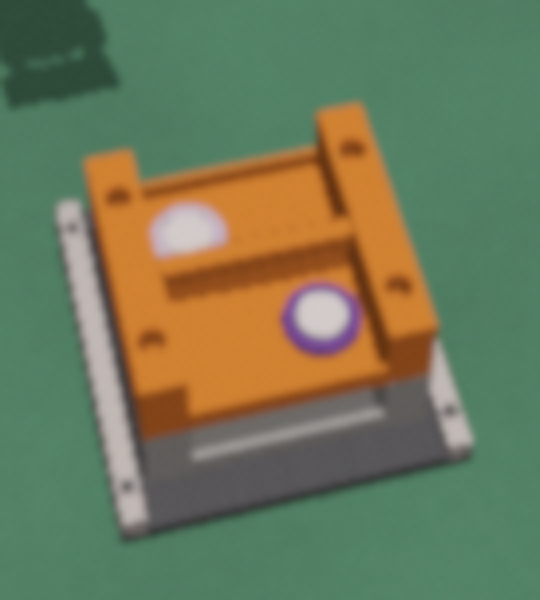

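View pics/d_top.png

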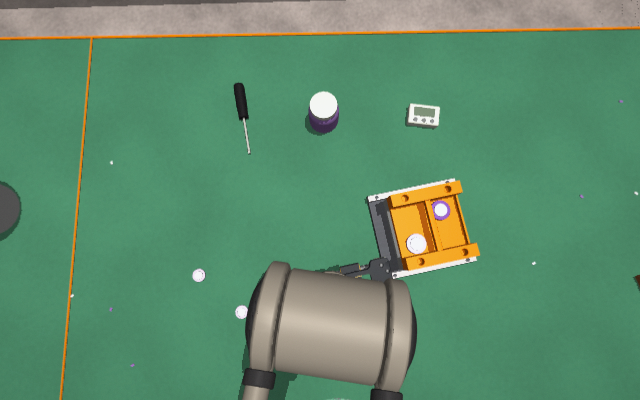

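View pics/dt.png

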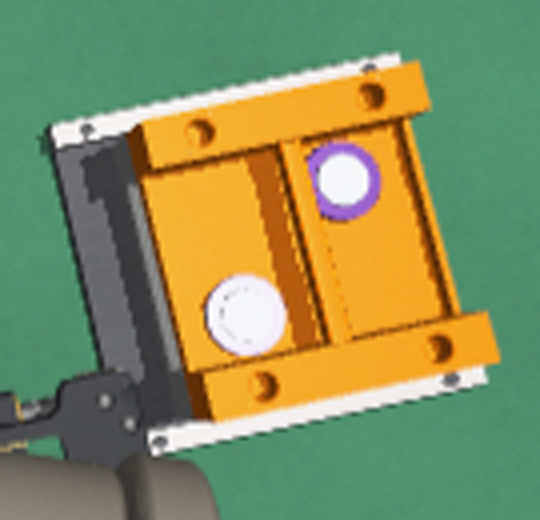

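```bash
python3 -c "
from h import *
T=[(355+u/4,165+v/4) for u,v in [(200,134),(371,96),(263,385),(440,348)]]
S=[(240+u/4,200+v/4) for u,v in [(352,148),(399,286),(117,197),(151,341)]]
for a,b in zip(T,S): p,g=tri(a,b);print(p.round(4),g.round(4))
m=np.array([[.067,.046],[.067,-.046],[-.067,.046],[-.067,-.046]])
for n,p in(('top',T),('side',S)): print(n,fit(ray(n,p,.114)[:,:2],m)[:2])
"
```

```text
[ 0.5487 -0.1465  0.1138] 0.0031
[ 0.5675 -0.237   0.1136] 0.0023
[ 0.418  -0.1731  0.1141] 0.0014
[ 0.436  -0.2641  0.1149] 0.0018
top (array([ 0.49140913, -0.20527493]), np.float64(0.20353044303514825))
side (array([ 0.49357943, -0.20499794]), np.float64(0.1991459714947821))
```

The four corner tops triangulate to 113.6–114.9 mm (fully home is 114), so the tray is level and seated. Both discs are on the floor, and the bystanders are at unchanged pixels. Handing in.

```bash
python3 -c "
from rig import job,status
print(status.sense()['clock']);print(job.close_job())"
```

```text
20.75
the job is handed in; nothing more can be done
None
```

The orange tray is on the grey tray with all four pins in their sockets, and I handed the job in at 20.75 s. No verdict was reported.

- **First grasp:** It closed on nothing because the real fingertips sit about 34 mm above the reported TCP height. I measured that by touching the bar top with shut fingers (15.6 N), then re-gripped at a 12.1 mm opening, the bar's width.
- **Stacking:** I found the grey tray by eye in both cameras and trimmed the hanging tray to within about 1 mm. The pins went in without needing a search. Contact came at the predicted home height and wrist force stayed below about 8 N while seating. I then released and moved clear.
- **Last checks:**
  - The tray's four corner tops triangulated to 113.6–114.9 mm above the bench (114 is fully home), so it is level.
  - Its angle matches the grey tray's within about 0.005 rad in both views.
  - Both discs are on its floor, and the jar, screwdriver and timer are at the same pixels as at the start.
- **Disagreements:** The two cameras differ by 2–3 mm in absolute x, near the stated calibration error. I did not separately measure the tray's offset from the bed's middle.

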